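# Switch on the dark ring-light segment with a probe

## Task

One segment of the microscope's ring light is off: in the row of six rockers on its controller, one stands the other way from the rest. The rockers are too close-set for fingers, so pick up the blunt probe from the instrument rest and press that one rocker over with the probe's tip until it is fully home and lies like the others, without switching any other. Then lay the probe back in notches of the rest, without dropping it, and leave everything else where it is.

Things in the scene. Friction and masses are not known exactly. Their poses are not given: they have to be found in the camera images.
- controller: ring-light controller, fixed: flat grey case 110 (x) x 170 (y) x 48 mm high. Origin: centre of the underside; its front, -x, faces the robot give or take 0.2 rad. On its flat top six rockers stand in a row along y at 18 mm spacing, at x = 0, y = -28 to +62 mm; at y = -61 mm a black dimmer knob, 22 mm wide, 11 mm high, not part of the job. Leads leave its back.
- rest: steel instrument rest, fixed, 90 (x) x 120 (y) mm; origin: centre of the underside. Two upright zigzag combs 5 mm thick at x = -37.5 and +37.5 mm (70 mm free between them, 3 mm base plate below), each with four 90-degree V notches at y = -36, -12, 12, 36 mm; notch bottoms 30 mm, peaks 42 mm up. A handle lying in a pair of notches runs along x, axis 36.4 mm up.
- probe: blunt probe, 45 g, 155 mm long: round handle 9 mm thick, 100 mm long, then a round steel shaft 4 mm thick with a 5 mm ball tip. Origin: middle of the handle, on the axis (centre of mass 5 mm nearer the tip). Its x axis points along it away from the tip; it may roll. It starts in an outer notch pair of the rest (y = 36 or -36 mm), tip towards the robot, handle centred within 6 mm.
- probe_tip (a point): the very end of the probe's ball tip (the ball's centre is 2.5 mm back along the probe); axes as the probe's
- switch_a: one of six switches (order in the row varies): black bezel 34 x 15.5 x 2 mm with a white V-shaped rocker 28 mm long (x), 12.5 mm wide (y). Origin: centre of the bezel, on the controller's top; axes as the controller's. The rocker tips about y, 3 mm above the origin. The half pressed home lies level, 3 mm above the panel; the other half slopes up 0.52 rad, its end 7 mm higher, 12 mm out
- rocker_a (a joint): rocker of switch_a, rad: +0.26 = on, front half (-x, robot side) home and rear half up; -0.26 = off, front half up. It is stiff and stays where it is left: about 2 N pressed down 10 mm out on the raised half moves it, and it must be pressed down to its stop to lie home
- switch_b: one of six switches (order in the row varies): black bezel 34 x 15.5 x 2 mm with a white V-shaped rocker 28 mm long (x), 12.5 mm wide (y). Origin: centre of the bezel, on the controller's top; axes as the controller's. The rocker tips about y, 3 mm above the origin. The half pressed home lies level, 3 mm above the panel; the other half slopes up 0.52 rad, its end 7 mm higher, 12 mm out
- rocker_b (a joint): rocker of switch_b, rad: +0.26 = on, front half (-x, robot side) home and rear half up; -0.26 = off, front half up. It is stiff and stays where it is left: about 2 N pressed down 10 mm out on the raised half moves it, and it must be pressed down to its stop to lie home
- switch_c: one of six switches (order in the row varies): black bezel 34 x 15.5 x 2 mm with a white V-shaped rocker 28 mm long (x), 12.5 mm wide (y). Origin: centre of the bezel, on the controller's top; axes as the controller's. The rocker tips about y, 3 mm above the origin. The half pressed home lies level, 3 mm above the panel; the other half slopes up 0.52 rad, its end 7 mm higher, 12 mm out
- rocker_c (a joint): rocker of switch_c, rad: +0.26 = on, front half (-x, robot side) home and rear half up; -0.26 = off, front half up. It is stiff and stays where it is left: about 2 N pressed down 10 mm out on the raised half moves it, and it must be pressed down to its stop to lie home
- switch_d: one of six switches (order in the row varies): black bezel 34 x 15.5 x 2 mm with a white V-shaped rocker 28 mm long (x), 12.5 mm wide (y). Origin: centre of the bezel, on the controller's top; axes as the controller's. The rocker tips about y, 3 mm above the origin. The half pressed home lies level, 3 mm above the panel; the other half slopes up 0.52 rad, its end 7 mm higher, 12 mm out
- rocker_d (a joint): rocker of switch_d, rad: +0.26 = on, front half (-x, robot side) home and rear half up; -0.26 = off, front half up. It is stiff and stays where it is left: about 2 N pressed down 10 mm out on the raised half moves it, and it must be pressed down to its stop to lie home
- switch_e: one of six switches (order in the row varies): black bezel 34 x 15.5 x 2 mm with a white V-shaped rocker 28 mm long (x), 12.5 mm wide (y). Origin: centre of the bezel, on the controller's top; axes as the controller's. The rocker tips about y, 3 mm above the origin. The half pressed home lies level, 3 mm above the panel; the other half slopes up 0.52 rad, its end 7 mm higher, 12 mm out
- rocker_e (a joint): rocker of switch_e, rad: +0.26 = on, front half (-x, robot side) home and rear half up; -0.26 = off, front half up. It is stiff and stays where it is left: about 2 N pressed down 10 mm out on the raised half moves it, and it must be pressed down to its stop to lie home
- switch_f: one of six switches (order in the row varies): black bezel 34 x 15.5 x 2 mm with a white V-shaped rocker 28 mm long (x), 12.5 mm wide (y). Origin: centre of the bezel, on the controller's top; axes as the controller's. The rocker tips about y, 3 mm above the origin. The half pressed home lies level, 3 mm above the panel; the other half slopes up 0.52 rad, its end 7 mm higher, 12 mm out
- rocker_f (a joint): rocker of switch_f, rad: +0.26 = on, front half (-x, robot side) home and rear half up; -0.26 = off, front half up. It is stiff and stays where it is left: about 2 N pressed down 10 mm out on the raised half moves it, and it must be pressed down to its stop to lie home
- spatula: a spatula: the same handle as the probe's, but ending in a flat blade 30 x 12 mm; it lies in the rest's other outer notch, 72 mm from the probe. Origin: centre of the handle. To be left alone
- dish: covered round glass culture dish, 57 mm across, 15 mm high, standing loose on the bench; origin: centre of its underside. To be left alone
- dropper: amber glass dropper bottle, 32 mm across, 75 mm high, loose; origin: centre of its underside. To be left alone
- jar: glass sample jar with a lid, 60 mm across, 80 mm high, loose; origin: centre of its underside. To be left alone
- slidebox: box of microscope slides, 88 x 44 x 34 mm, loose; origin: centre of its underside. To be left alone
- beaker: empty glass beaker, 68 mm across, 85 mm high, loose; origin: centre of its underside. To be left alone
Mind the look-alikes: they are no part of the job. Leave any yellow look-alike of the probe alone.

How it is judged:
By the outcome, as a careful person would: the job done as asked, in the order asked, and still so for the second after the job is handed in, with the robot touching nothing.
It also fails if it takes over 46 s, if anything falls off the work surface, if the arm or the gripper's body presses on something with over 40 N, if the wrist force passes 120 N, or if a joint passes its speed limit or range.

## Robot

A 7-joint arm with a two-finger parallel gripper is mounted at the origin on the work surface. World frame = base frame: x ahead of the robot, y to its left, z up, the work surface at z = 0. Lengths are in m, angles in rad, forces in N, time in s.
With the tool pointing down it reaches from about 0.35 to 0.9 m from the base axis. Payload 19.9 kg.
Tool frame: the origin (TCP) lies at the very end of the fingers, on their centre line; the grasp point (between the pads) lies tcp_to_grasp behind it (tcp_to_grasp is the distance from the TCP to the grasp point, in m); z points along the fingers, y is the line along which they close (so a half turn about z gives the same grasp; the last joint's range is limited). The gripper opens to 94 mm and grips with 3 to 60 N. Pads are 16 mm wide; open, the fingers measure 119 mm over their backs; the gripper's body (75 mm by 177 mm) begins 78 mm behind the grasp point.
Start: joints at [1.081, 0.417, -0.01, 1.614, 0.005, 1.111, -0.053], TCP at [0.271, -0.563, 0.205] pointing down, gripper open.
Joint ranges: [-2.81, 2.81], [-0.39, 2.02], [-1.27, 1.25], [0.06, 2.57], [-1.19, 4.33], [0.19, 2], [-2.82, 2.82]. Speed limits (rad/s): [1.89, 1.89, 2.39, 2.39, 3.01, 3.01, 3.01].

## Interface

Orientations are given as [roll, pitch, yaw] about the fixed x, y, z axes, in that order (R = Rz(yaw) Ry(pitch) Rx(roll)).
In Python, from station import read_state, camera, sign_off, tcp_to_grasp gives the robot as it stands.
- The arm moves only by the tool carry_out, never from a script. Its argument "series" is one flat list of numbers, 6 for each row, row after row: the shift along the world's x, y, z in cm, then the turn, a rotation vector about the world's x, y, z in rad. In form: [dx, dy, dz, rx, ry, rz, dx, dy, dz, rx, ry, rz, ...]. A call has 1 to 12 rows; each row shifts and turns the commanded pose from where the row before left it; what a row does not reach is not made up. A row lasts 1/8 s, in which the tool goes at most 62.5 mm and 10.7 degrees, less where a joint would pass 70% of its speed; a pose out of reach is approached as far as the arm can. A call with a gripper value outside its range is refused whole. "grip" is the finger opening in cm, from 0 to 9.4, set as the call begins (left out, the last holds). The fingers move at their own pace and stop on an object; "squeeze" is the grip in N (left out, the last holds). Time passes only in rows, so rows that do not move let the fingers close. It gives the time, the measured TCP pose, the force, the opening and the grip force at its end, in the units of the state.
- read_state(): the state, without advancing time (a new reading comes with each control period).
- camera(name): name is "side" or "top" or "wrist"; returns a dict with "frame" (480x640x3 uint8, red, green, blue), "K" (3x3 intrinsics, pixels), "distortion" ([k1, k2, p1, p2, k3] as OpenCV has them; the pictures are not rectified), "R" (3x3) and "t" (3): a world point X has camera coordinates R X + t. Camera axes: x right, y down, z forward; pixel columns grow to the right and rows downward; lengths in m; the calibration is good to about 2 mm. A picture is of the moment at which its call begins. There is no depth.
- sign_off(): hands the job in; it is judged then, once.
The state is a dict: "time_s": time; "joint_pos": joint angles; "dq": joint speeds; "effort": joint torques, N m; "position": TCP position; "eef_rot": TCP orientation; "wrist_force": force on the tool from outside, world axes, zero at the start; "wrist_torque": the same for the moment, N m; "gripper_width": finger opening in m; "grasp_force": force on a finger pad.
Only numpy, scipy, OpenCV 4.12 (cv2) and the standard library are available. Lean on these libraries where they do the work, as an engineer would, in place of code of your own. Each camera call takes 0.05 s, during which the arm holds its last target. There are 200 camera calls.

## Working session

There is one attempt and no reset: what is moved stays moved. The work goes in short steps, Python scripts to look and compute and a tool call to move; the robot and the scene stay as the last step left them, time stands still between calls to the robot, and variables do not carry over. Pictures are saved under pics/ and viewed, at most 10 in all, crops included, and the job is handed in when it is done.

Besides the shell and the picture viewer there is one more tool, called after "Call:" by a JSON object that holds its "name" and its "arguments", one argument or row to a line. carry_out: Moves the arm, as the interface text tells. Its arguments: {"type":"object","properties":{"series":{"type":"array","items":{"type":"number"}},"grip":{"type":"number"},"squeeze":{"type":"number"}},"required":["series"]}

```bash
mkdir -p pics
cat > h.py <<'E'
import numpy as np, cv2
from station import read_state, camera, sign_off, tcp_to_grasp
def save(c,n): cv2.imwrite(f'pics/{n}.png',cv2.cvtColor(c['frame'],cv2.COLOR_RGB2BGR))
def ray(c,px):
    u=cv2.undistortPoints(np.array(px,float).reshape(-1,1,2),c['K'],c['distortion']).reshape(-1,2)
    d=np.c_[u,np.ones(len(u))]@c['R']; return -c['R'].T@c['t'],d
def onz(c,px,z):
    o,d=ray(c,px); return o+d*((z-o[2])/d[:,2])[:,None]
def proj(c,X):
    return cv2.projectPoints(np.array(X,float).reshape(-1,1,3),cv2.Rodrigues(c['R'])[0],c['t'],c['K'],c['distortion'])[0].reshape(-1,2)
E
python3 - <<'E'
from h import *
import pickle
for n in ('top','side'):
    c=camera(n); save(c,n+'0'); pickle.dump(c,open(n+'0.pkl','wb')); print(n,-c['R'].T@c['t'],c['K'][0,0],c['R'][2])
print(tcp_to_grasp,read_state())
E
```

```text
top [ 0.4861634  -0.03841735  1.06847434] 449.2942829365409 [ 0.05484652  0.02726489 -0.99812248]
side [0.26891482 0.8964705  0.66858993] 533.1716120429962 [ 0.24301367 -0.80424494 -0.54234162]
0.0188 {'time_s': 0.1, 'joint_pos': array([ 1.08049827,  0.41792799, -0.01029507,  1.61408677,  0.0046606 ,
        1.11069199, -0.05300941]), 'dq': array([ 2.05804091e-05, -1.25677902e-04, -1.48446723e-03, -2.98870455e-03,
       -2.59811011e-05,  1.70814889e-03,  1.26308902e-03]), 'effort': array([ 4.13258429e-03, -8.52576756e+01,  6.41316120e-01, -4.26692998e+01,
       -4.87600837e-02,  1.63702603e-02,  8.38452934e-05]), 'position': array([ 0.27103171, -0.56281271,  0.20489074]), 'eef_rot': array([-3.14050383e+00,  5.30591729e-05,  4.48771787e-01]), 'wrist_force': array([-0.30802839,  0.97232385, -0.19309547]), 'wrist_torque': array([-0.03830934,  0.01329755,  0.01625675]), 'grasp_force': 0.0, 'gripper_width': 0.09392687182254063}
```

View pics/top0.png

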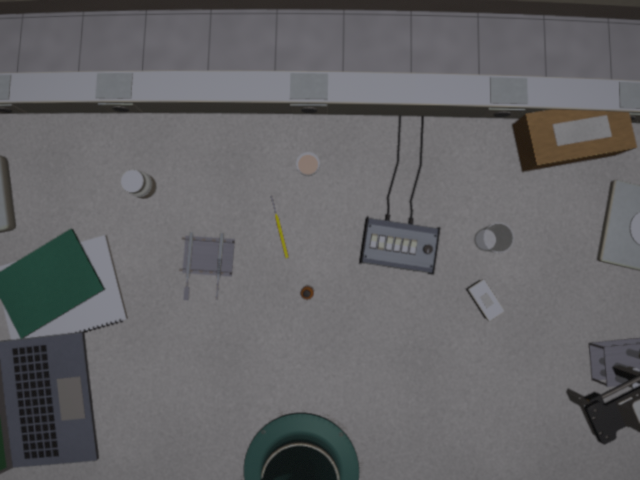

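View pics/side0.png

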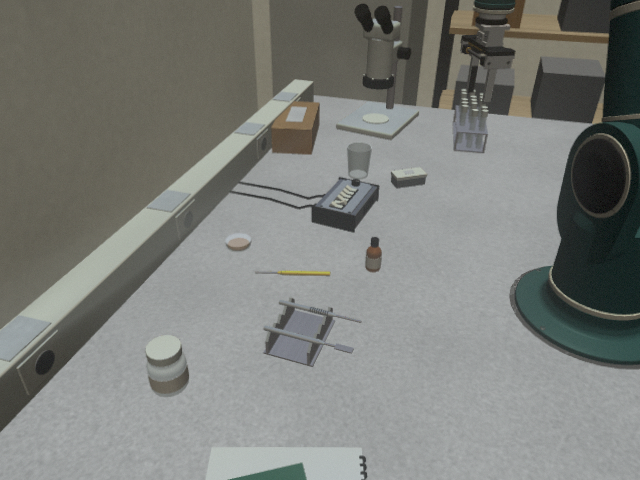

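The top view shows the rest at about (208,255), with the probe on its right comb side (tip near (218,297)) and the spatula on the left. The controller is at (400,245). The yellow decoy is at (280,230). Next I'll enlarge the crops.

Run:
```python
from h import *
import pickle
t=pickle.load(open('top0.pkl','rb'))['frame'][:,:,::-1]
a=cv2.resize(t[205:285,350:450],None,fx=4,fy=4,interpolation=cv2.INTER_CUBIC)
b=cv2.resize(t[225:305,170:270],None,fx=4,fy=4,interpolation=cv2.INTER_CUBIC)
s=pickle.load(open('side0.pkl','rb'))['frame'][:,:,::-1]
c=cv2.resize(s[170:235,305:390],(400,260),interpolation=cv2.INTER_CUBIC)
d=cv2.resize(s[295:365,260:365],(400,260),interpolation=cv2.INTER_CUBIC)
cv2.imwrite('pics/comp.png',np.vstack([np.hstack([a,b]),np.hstack([c,d])]))
```

```text
(no output)
```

View pics/comp.png

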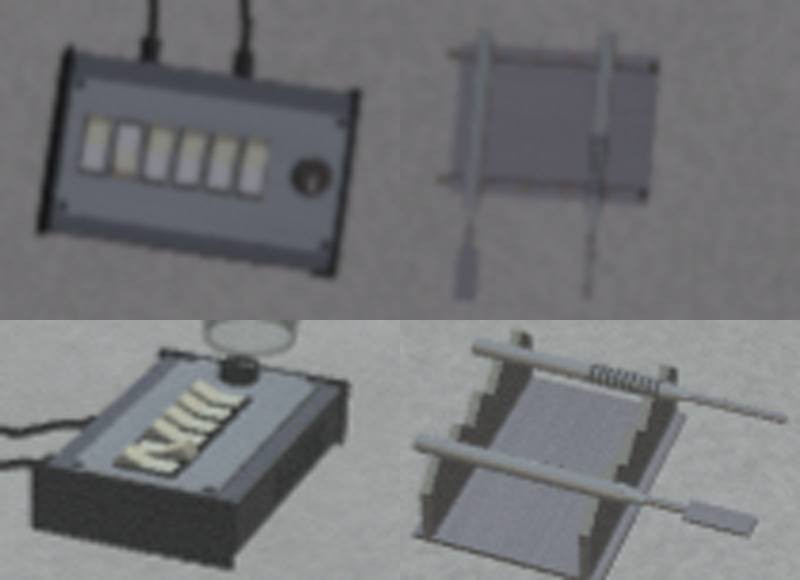

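The second rocker from the left (y = +44) is the odd one: its rear half is bright and level and its front half is up. The others are the reverse. The probe lies in the right-hand outer notch. Now rough positions.

Run:
```python
from h import *
import pickle
c=pickle.load(open('top0.pkl','rb'))
f=lambda x,y,ox,oy:((x+.5)/4-.5+ox,(y+.5)/4-.5+oy)
r=lambda *p:f(p[0]-400,p[1],170,225); k=lambda x,y:f(x,y,350,205)
print('probe rear,tip',onz(c,[r(606,38),r(587,295)],.0364).round(4))
print('spat',onz(c,[r(484,32),r(472,200)],.0364).round(4))
print('combs ends at ~.036: FR,RR,FL,RL',onz(c,[r(644,193),r(653,67),r(440,180),r(452,54)],.036).round(4))
print('switch odd front/rear px', onz(c,[k(127,162),k(131,132)],.053).round(4))
print('ctrl corners',onz(c,[k(70,48),k(356,92),k(332,272),k(42,232)],.048).round(4))
print('row ends',onz(c,[k(97,145),k(254,168),k(311,178)],.051).round(4))
for n,p in (('dropper',(307,290)),('dish',(308,163)),('yellow',(280,230))): print(n,onz(c,[p],.03).round(3))
```

```text
probe rear,tip [[0.5498 0.1973 0.0364]
 [0.4012 0.2034 0.0364]]
spat [[0.5517 0.2693 0.0364]
 [0.454  0.2727 0.0364]]
combs ends at ~.036: FR,RR,FL,RL [[0.4607 0.1722 0.036 ]
 [0.5336 0.1694 0.036 ]
 [0.4651 0.2921 0.036 ]
 [0.5385 0.2878 0.036 ]]
switch odd front/rear px [[ 0.532  -0.1711  0.053 ]
 [ 0.549  -0.1731  0.053 ]]
ctrl corners [[ 0.5964 -0.1384  0.048 ]
 [ 0.575  -0.3013  0.048 ]
 [ 0.4726 -0.2886  0.048 ]
 [ 0.4915 -0.1243  0.048 ]]
row ends [[ 0.5413 -0.1542  0.051 ]
 [ 0.5303 -0.2431  0.051 ]
 [ 0.5254 -0.2754  0.051 ]]
dropper [[ 0.426 -0.005  0.03 ]]
dish [[ 0.722 -0.     0.03 ]]
yellow [[0.563 0.061 0.03 ]]
```

Call:
{"name": "carry_out", "arguments": {
  "series": [1.4, 4.8, 0.1, 0, 0, 0.166, 1.4, 4.8, 0.1, 0, 0, 0.166, 1.4, 4.8, 0.1, 0, 0, 0.166, 1.4, 4.8, 0.1, 0, 0, 0.166, 1.4, 4.8, 0.1, 0, 0, 0.166, 1.4, 4.8, 0.1, 0, 0, 0.166, 1.4, 4.8, 0.1, 0, 0, 0.166, 1.4, 4.8, 0.1, 0, 0, 0.166],
  "grip": 3.0
}}

```text
time_s: 1.1
position: [0.3832, -0.1775, 0.2134]
eef_rot: [-3.141, 0.0, 1.782]
wrist_force: [0.4, 0.5, 0.5]
gripper_width: 0.03
grasp_force: 0.0
```

```bash
cat > log.py <<'E'
from h import *
s=read_state(); print({k:np.round(v,4).tolist() for k,v in s.items() if k not in('effort','dq')})
open('states.txt','a').write(' '.join(map(str,[*s['joint_pos'],*s['position'],*s['eef_rot']]))+'\n')
E
echo "1.08049827 0.41792799 -0.01029507 1.61408677 0.0046606 1.11069199 -0.05300941 0.27103171 -0.56281271 0.20489074 -3.14050383 5.3e-05 0.448771787" > states.txt
python3 log.py
```

```text
{'time_s': 1.1, 'joint_pos': [0.7832, 0.0544, -0.434, 2.0644, 0.027, 1.028, 0.5472], 'position': [0.3832, -0.1775, 0.2134], 'eef_rot': [-3.1414, 0.0002, 1.7821], 'wrist_force': [0.4023, 0.4747, 0.4725], 'wrist_torque': [-0.0849, -0.0966, 0.0165], 'grasp_force': 0.0, 'gripper_width': 0.03}
```

Call:
{"name": "carry_out", "arguments": {
  "series": [1.4, 4.8, 0.1, 0, 0, 0.166, 1.4, 4.8, 0.1, 0, 0, 0.166, 1.4, 4.8, 0.1, 0, 0, 0.166, 1.4, 4.8, 0.1, 0, 0, 0.166, 1.4, 4.8, 0.1, 0, 0, 0.166, 1.4, 4.8, 0.1, 0, 0, 0.166, 1.4, 4.8, 0.1, 0, 0, 0.166, 1.2, 4.1, 0.1, 0, 0, 0.166]
}}

```text
time_s: 2.1
position: [0.4933, 0.1996, 0.2213]
eef_rot: [3.142, -0.0, 3.111]
wrist_force: [0.5, -1.0, 0.1]
gripper_width: 0.0299
grasp_force: 0.0
```

```bash
python3 log.py
python3 - <<'E'
from h import *
import pickle
c=camera('wrist'); save(c,'w1'); pickle.dump(c,open('w1.pkl','wb')); print(-c['R'].T@c['t'],c['R'][2])
E
```

```text
{'time_s': 2.1, 'joint_pos': [0.2552, 0.3391, -0.8487, 1.8051, 0.2805, 1.1232, 0.8513], 'position': [0.4933, 0.1996, 0.2213], 'eef_rot': [3.1416, -0.0001, 3.1105], 'wrist_force': [0.4514, -1.0308, 0.1124], 'wrist_torque': [0.014, -0.1625, -0.0238], 'grasp_force': 0.0, 'gripper_width': 0.0299}
[0.40905774 0.20125405 0.40187264] [ 0.28636    -0.0087691  -0.95808197]
```

View pics/w1.png

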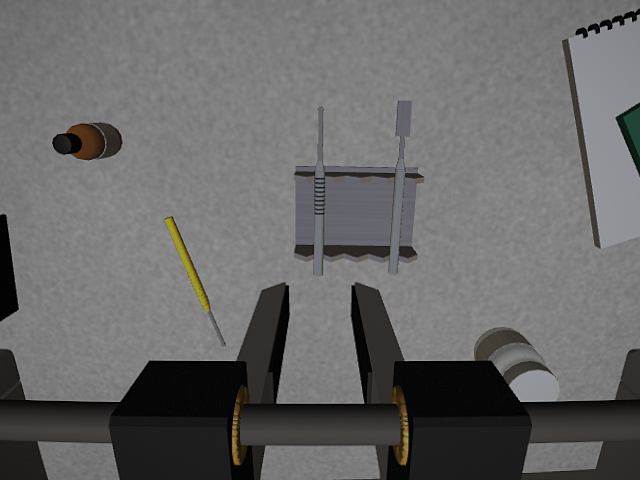

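The wrist view shows the probe's tip end at (321,107), the handle/shaft step at (320,163), and the handle's rear end at (319,275). The spatula runs along x≈398.

Run:
```python
from h import *
import pickle
from scipy.optimize import least_squares
from scipy.spatial.transform import Rotation as R
c=pickle.load(open('w1.pkl','rb'))
P=onz(c,[(321,107),(320,163),(319,275)],.0364); print(P.round(4))
print('spat',onz(c,[(402,160),(393,272)],.0364).round(4))
print('combs peaks (.042) front L/R, rear L/R',onz(c,[(296,170),(423,172),(296,256),(416,258)],.039).round(4))
D=np.loadtxt('states.txt')
# FK guess: z,y,z,y,z,y,z chain with sign & offsets
def fk(q,p):
    h,L1,L2,L3,a1,a4,a6=p
    s=SG
    T=np.zeros(3);M=R.identity()
    T=np.array([0,0,h]);M=R.from_euler('z',s[0]*q[0])
    T=T+M.apply([a1,0,0])
    M=M*R.from_euler('y',q[1])*R.from_euler('z',s[1]*q[2]);T=T+M.apply([a4,0,L1])
    M=M*R.from_euler('y',q[3])*R.from_euler('z',s[2]*q[4]);T=T+M.apply([-a4,0,L2])
    M=M*R.from_euler('y',q[5])*R.from_euler('z',s[3]*q[6]);
    T=T+M.apply([a6,0,L3]) ;return T,M
import itertools
for s in itertools.product([1,-1],repeat=4):
    SG=s
    def rot(off): return [ (R.from_euler('xyz',d[10:13]).inv()*fk(d[:7],[0]*7)[1]*R.from_euler('z',off)).magnitude() for d in D]
    e=min((max(rot(o)),o) for o in np.arange(0,6.3,np.pi/4))
    if e[0]<.2:
        r=least_squares(lambda p:np.concatenate([fk(d[:7],p)[0]-d[7:10] for d in D])*1000,[.3,.4,.4,.3,0,0,0])
        r2=least_squares(lambda p:np.concatenate([fk(d[:7],[*p,0,0,0])[0]-d[7:10] for d in D])*1000,[.3,.4,.4,.3])
        print(s,e,r2.x.round(4),r2.fun.round(1))
```

```text
[[0.3983 0.2028 0.0364]
 [0.4462 0.2004 0.0364]
 [0.5535 0.196  0.0364]]
spat [[0.4458 0.2738 0.0364]
 [0.5527 0.2678 0.0364]]
combs peaks (.042) front L/R, rear L/R [[0.4514 0.1788 0.039 ]
 [0.4567 0.2924 0.039 ]
 [0.5324 0.1749 0.039 ]
 [0.5381 0.289  0.039 ]]
(-1, -1, -1, -1) (5.6058621741820954e-08, np.float64(1.5707963267948966)) [25.9919  0.6039  0.4487 26.1449] [24.1 19.3 -5.7 -0.9 21.   4.7 10.6  7.8  0.9]
```

Call:
{"name": "carry_out", "arguments": {
  "series": [-0.1, -0.02, -3.4, 0, 0, -0.013, -0.1, -0.02, -3.4, 0, 0, 0, -0.1, -0.02, -3.4, 0, 0, 0, -0.1, -0.02, -3.4, 0, 0, 0, 0, 0, -3.4, 0, 0, 0, 0, 0, -2.0, 0, 0, 0, 0, 0, -1.3, 0, 0, 0, 0, 0, 0, 0, 0, 0]
}}

```text
time_s: 3.15
position: [0.4891, 0.1972, 0.0182]
eef_rot: [-3.141, -0.001, 3.092]
wrist_force: [0.8, -1.1, -0.0]
gripper_width: 0.0298
grasp_force: 0.0
```

```bash
python3 log.py
python3 - <<'E'
from h import *
import pickle
c=camera('wrist'); save(c,'w2'); pickle.dump(c,open('w2.pkl','wb'))
E
```

```text
{'time_s': 3.15, 'joint_pos': [0.0944, 0.6079, -0.6726, 1.9706, 0.5482, 0.7515, 0.6166], 'position': [0.4891, 0.1972, 0.0182], 'eef_rot': [-3.1413, -0.0005, 3.0919], 'wrist_force': [0.8122, -1.113, -0.0091], 'wrist_torque': [0.0293, -0.1228, -0.0354], 'grasp_force': 0.0, 'gripper_width': 0.0298}
```

View pics/w2.png

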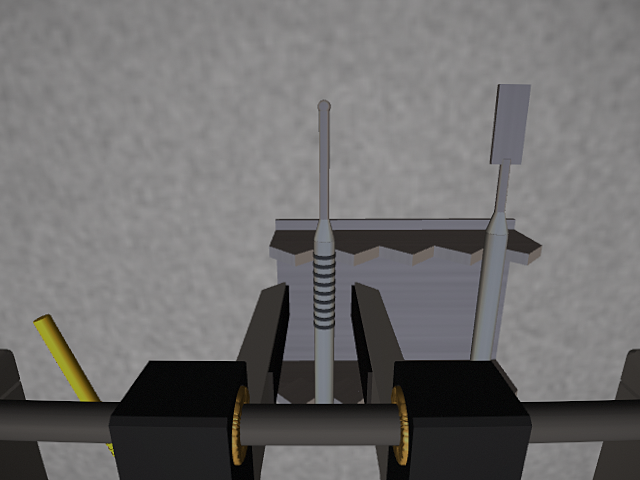

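The probe (column 324) lies between the fingers (288 and 352), about 1 mm towards +y of centre. I'll nudge over and close.

Call:
{"name": "carry_out", "arguments": {
  "series": [0, 0.13, 0, 0, 0, 0.004, 0, 0, 0, 0, 0, 0]
}}

```text
time_s: 3.45
position: [0.4896, 0.1986, 0.0191]
eef_rot: [3.141, 0.001, 3.096]
wrist_force: [-0.6, -0.4, 0.5]
gripper_width: 0.0299
grasp_force: 0.0
```

Call:
{"name": "carry_out", "arguments": {
  "series": [0, 0, 0, 0, 0, 0, 0, 0, 0, 0, 0, 0, 0, 0, 0, 0, 0, 0, 0, 0, 0, 0, 0, 0],
  "grip": 0.3,
  "squeeze": 50
}}

```text
time_s: 3.95
position: [0.4893, 0.1989, 0.0186]
eef_rot: [3.141, 0.0, 3.096]
wrist_force: [-0.0, 3.6, 2.3]
gripper_width: 0.0074
grasp_force: 50.0
```

```bash
python3 log.py
```

```text
{'time_s': 3.95, 'joint_pos': [0.0928, 0.6083, -0.6741, 1.9693, 0.5491, 0.7519, 0.6177], 'position': [0.4893, 0.1989, 0.0186], 'eef_rot': [3.1411, 0.0004, 3.0961], 'wrist_force': [-0.017, 3.5781, 2.2538], 'wrist_torque': [0.794, -0.1073, -0.0051], 'grasp_force': 50.0009, 'gripper_width': 0.0074}
```

Call:
{"name": "carry_out", "arguments": {
  "series": [0, 0, 0.5, 0, 0, 0, 0, 0, 1, 0, 0, 0, 0, 0, 2, 0, 0, 0, 0, 0, 3, 0, 0, 0, 0, 0, 4, 0, 0, 0, 0, 0, 4, 0, 0, 0, 0, 0, 4, 0, 0, 0, 0, 0, 0, 0, 0, 0]
}}

```text
time_s: 4.95
position: [0.4902, 0.199, 0.2071]
eef_rot: [3.141, 0.005, 3.096]
wrist_force: [-0.3, 0.8, -0.6]
gripper_width: 0.0073
grasp_force: 50.0
```

```bash
python3 log.py
python3 - <<'E'
from h import *
import pickle
c=camera('wrist'); save(c,'w3'); pickle.dump(c,open('w3.pkl','wb'))
from scipy.optimize import least_squares
from scipy.spatial.transform import Rotation as R
D=np.loadtxt('states.txt')
def fk(q,p):
    d0,d1,d2,d3,d4=np.split(np.r_[0,0,p],[3,6,9,12]) if 0 else (np.r_[0,0,p[0]],p[1:4],p[4:7],p[7:10],None)
    q=np.asarray(q)*[-1,1,-1,1,-1,1,-1]
    M=R.from_euler('z',q[0]);T=d0
    M=M*R.from_euler('yz',[0,0])*R.from_euler('y',q[1])*R.from_euler('z',q[2]);T=T+M.apply(d1)
    M=M*R.from_euler('y',q[3])*R.from_euler('z',q[4]);T=T+M.apply(d2)
    M=M*R.from_euler('y',q[5]);T=T+M.apply(d3)
    return T
# prior-regularised fit
x0=np.array([.35,0,0,.42,0,0,.4,0,0,.3])
f=lambda p:np.r_[np.concatenate([fk(d[:7],p)-d[7:10] for d in D])*2000,(p-x0)*3]
r=least_squares(f,x0); print(len(D),r.x.round(4)); print(np.abs(r.fun[:-10]/2).max())
E
```

```text
{'time_s': 4.95, 'joint_pos': [0.2552, 0.347, -0.8498, 1.8325, 0.2949, 1.0884, 0.8222], 'position': [0.4902, 0.199, 0.2071], 'eef_rot': [3.1406, 0.005, 3.0958], 'wrist_force': [-0.2973, 0.7522, -0.6113], 'wrist_torque': [0.0704, -0.1552, 0.0048], 'grasp_force': 49.9997, 'gripper_width': 0.0073}
6 [-6.238e-01 -8.000e-03 -2.910e-02  5.004e-01  5.700e-03  2.000e-04
  4.704e-01 -4.100e-03  2.000e-04 -5.859e-01]
5.044780449814823
```

View pics/w3.png

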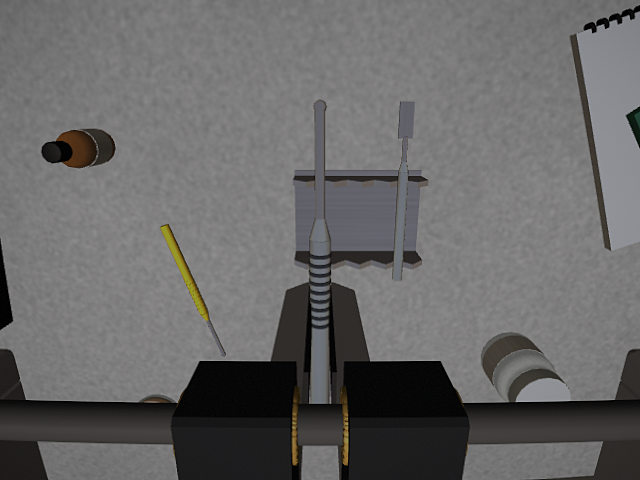

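The probe is held straight in the pads, with its tip at (320,101). Now a feasibility check of press poses with the fitted arm model.

```bash
cat > ik.py <<'E'
from h import *
import pickle
from scipy.optimize import least_squares
from scipy.spatial.transform import Rotation as R
lo=np.array([-2.81,-.39,-1.27,.06,-1.19,.19,-2.82]);hi=np.array([2.81,2.02,1.25,2.57,4.33,2,2.82])
def fk(q,h):
    q=np.asarray(q)*[-1,1,-1,1,-1,1,-1]
    M=R.from_euler('z',q[0])*R.from_euler('y',q[1])*R.from_euler('z',q[2]);T=np.array([0,0,h])+M.apply([0,0,.5])
    M=M*R.from_euler('y',q[3])*R.from_euler('z',q[4]);T=T+M.apply([0,0,.47])
    M=M*R.from_euler('y',q[5]);T=T+M.apply([0,0,h+.038])
    return T,M*R.from_euler('z',q[6]+np.pi/2)
def pose(psi,th):
    x=np.array([np.cos(psi)*np.cos(th),np.sin(psi)*np.cos(th),-np.sin(th)])
    z=np.array([-np.cos(psi)*np.sin(th),-np.sin(psi)*np.sin(th),-np.cos(th)])
    return R.from_matrix(np.c_[x,np.cross(z,x),z])
E
python3 - <<'E'
from ik import *
c=pickle.load(open('w3.pkl','rb'));s=np.loadtxt('states.txt')[-1]
Rt=R.from_euler('xyz',s[10:]); print('tip', (Rt.inv().apply(onz(c,[(320,100.5)],s[9]+.0188)-s[7:10])).round(4))
tip=np.array([.529,-.171,.07]); off=np.array([.091,0,-.0188])
for h in (.3,.38):
  for th in (.8,1.05):
    for psi in np.arange(-180,180,30):
      RR=pose(np.radians(psi),th); T=tip-RR.apply(off); best=None
      for q0 in [s[:7],[.3,.2,0,2,1.5,1,0],[.3,.2,0,2,-1,1,0],[.3,.2,.5,2,3,.8,1.5],[.3,.2,-.5,2,3,.8,-1.5]]:
        r=least_squares(lambda q:np.r_[(fk(q,h)[0]-T)*10,(RR.inv()*fk(q,h)[1]).as_rotvec()*3,(q-s[:7])*.003],np.clip(q0,lo+.01,hi-.01),bounds=(lo,hi))
        e=np.abs(r.fun[:6]).max()
        if best is None or e<best[0]-.01: best=(e,r.x)
      print(h,th,psi,round(best[0],3),best[1].round(2) if best[0]<.1 else '')
E
```

```text
tip [[ 0.0914 -0.0009 -0.0193]]
0.3 0.8 -180 0.0 [ 1.45  0.81 -1.27  2.28  2.19  0.41  0.09]
0.3 0.8 -150 0.0 [ 1.54  0.91 -1.27  2.14  0.61  0.25  2.16]
0.3 0.8 -120 0.0 [ 0.67  0.54 -0.06  1.94 -0.95  1.01 -2.38]
0.3 0.8 -90 0.0 [ 0.56  0.65  0.01  1.73 -0.68  1.33 -2.21]
0.3 0.8 -60 0.0 [ 0.43  0.74  0.06  1.56 -0.43  1.57 -1.96]
0.3 0.8 -30 0.0 [ 0.29  0.79  0.1   1.47 -0.16  1.69 -1.65]
0.3 0.8 0 0.0 [ 0.18  0.78  0.1   1.48  0.13  1.66 -1.34]
0.3 0.8 30 0.0 [ 0.1   0.72  0.04  1.59  0.43  1.51 -1.09]
0.3 0.8 60 0.0 [ 0.09  0.63 -0.06  1.77  0.76  1.3  -0.92]
0.3 0.8 90 0.0 [ 0.2   0.53 -0.23  1.98  1.14  1.06 -0.82]
0.3 0.8 120 0.0 [ 0.51  0.46 -0.52  2.18  1.62  0.85 -0.75]
0.3 0.8 150 0.0 [ 1.2   0.72 -1.2   2.29  2.09  0.85 -0.42]
0.3 1.05 -180 0.0 [ 1.56  0.97 -1.27  2.42  2.89  0.58 -0.37]
0.3 1.05 -150 0.0 [ 1.58  0.86 -1.07  2.21 -1.19  0.31 -2.23]
0.3 1.05 -120 0.0 [ 0.85  0.64 -0.14  1.92 -1.05  1.18 -2.21]
0.3 1.05 -90 0.0 [ 0.68  0.78 -0.04  1.63 -0.74  1.54 -2.15]
0.3 1.05 -60 0.0 [ 0.49  0.89  0.05  1.39 -0.49  1.83 -1.95]
0.3 1.05 -30 0.0 [ 0.3   0.96  0.13  1.26 
[... 1155 characters left out ...]
2.91  0.67 -0.12]
0.38 1.05 -150 0.0 [ 1.86  1.22 -1.27  2.25  0.33  0.21  2.81]
0.38 1.05 -120 0.0 [ 0.91  0.73 -0.07  1.87 -1.    1.25 -2.12]
0.38 1.05 -90 0.0 [ 0.74  0.89 -0.01  1.5  -0.7   1.59 -2.11]
0.38 1.05 -60 0.0 [ 0.55  1.04  0.02  1.18 -0.45  1.89 -1.96]
0.38 1.05 -30 0.1 [ 0.51  1.1  -0.25  1.05 -0.    2.   -1.82]
0.38 1.05 0 0.044 [ 0.03  1.13  0.35  1.04  0.    2.   -1.2 ]
0.38 1.05 30 0.0 [-0.03  1.02  0.1   1.24  0.43  1.81 -1.09]
0.38 1.05 60 0.0 [-0.15  0.86  0.03  1.57  0.75  1.53 -1.02]
0.38 1.05 90 0.0 [-0.09  0.71 -0.19  1.95  1.19  1.32 -1.11]
0.38 1.05 120 0.0 [ 0.28  0.66 -0.59  2.32  1.8   1.32 -1.21]
0.38 1.05 150 0.024 [ 1.04  0.93 -1.09  2.57  2.54  1.41 -0.82]
```

Run:
```python
from ik import *
off=np.array([.0914,-.0009,-.019]); RR=pose(1.45,.9)
print((np.array([.529,-.171,.10])-RR.apply(off)).round(4), RR.as_euler('xyz'))
```

```text
[ 0.5213 -0.2423  0.1598] [3.14159265 0.9        1.45      ]
```

Call:
{"name": "carry_out", "arguments": {
  "series": [0.2, -3, 0.3, 0, 0, -0.137, 0.2, -3.5, 0.3, 0, 0, -0.137, 0.2, -3.5, 0.3, 0, 0, -0.137, 0.2, -3.5, 0.3, 0, 0, -0.137, 0.2, -3.5, 0, 0, 0, -0.137, 0.2, -3.5, 0, 0, 0, -0.137, 0.2, -3.5, 0, 0, 0, -0.137, 0.2, -3.5, 0, 0, 0, -0.137, 0.2, -3.5, 0, 0, 0, -0.137, 0.2, -3.5, 0, 0, 0, -0.137, 0.2, -3.5, 0, 0, 0, -0.137, 0.2, -3.5, 0, 0, 0, -0.137]
}}

```text
time_s: 6.5
position: [0.5126, -0.2174, 0.2148]
eef_rot: [-3.14, -0.0, 1.447]
wrist_force: [0.3, -0.4, -0.3]
gripper_width: 0.0076
grasp_force: 50.0
```

```bash
python3 log.py
```

```text
{'time_s': 6.5, 'joint_pos': [0.6604, 0.3104, -0.3832, 1.7642, 0.1287, 1.0931, 0.111], 'position': [0.5126, -0.2174, 0.2148], 'eef_rot': [-3.1401, -0.0004, 1.4475], 'wrist_force': [0.3335, -0.3583, -0.3279], 'wrist_torque': [-0.0313, -0.0693, -0.0078], 'grasp_force': 49.9987, 'gripper_width': 0.0076}
```

Call:
{"name": "carry_out", "arguments": {
  "series": [0.1, -0.3, 0, -0.149, 0.018, 0, 0.1, -0.4, 0, -0.149, 0.018, 0, 0.1, -0.4, 0, -0.149, 0.018, 0, 0.2, -0.4, -1, -0.149, 0.018, 0, 0.2, -0.5, -1.5, -0.149, 0.018, 0, 0.2, -0.5, -1.5, -0.149, 0.018, 0, 0, 0, 0, 0, 0, 0]
}}

```text
time_s: 7.38
position: [0.5213, -0.2397, 0.1723]
eef_rot: [-3.129, 0.9, 1.465]
wrist_force: [-0.2, -0.3, -0.5]
gripper_width: 0.0075
grasp_force: 50.0
```

```bash
python3 log.py
python3 - <<'E'
from h import *
import pickle
a=[]
for n in ('top','side','wrist'):
    c=camera(n); pickle.dump(c,open(n+'4.pkl','wb')); f=c['frame'][:,:,::-1]
    a.append(f)
cv2.imwrite('pics/four.png',np.vstack([np.hstack([cv2.resize(a[0][205:285,350:450],(400,300),interpolation=2),cv2.resize(a[1][140:230,300:420],(400,300),interpolation=2)]),np.hstack([cv2.resize(a[2],(400,300),interpolation=3),np.zeros((300,400,3),np.uint8)])]))
E
```

```text
{'time_s': 7.375, 'joint_pos': [0.0978, 0.5092, -0.2364, 1.9082, 1.0371, 1.295, -0.8413], 'position': [0.5213, -0.2397, 0.1723], 'eef_rot': [-3.1289, 0.8999, 1.4647], 'wrist_force': [-0.2329, -0.2865, -0.5383], 'wrist_torque': [0.812, -0.1866, -0.0089], 'grasp_force': 50.0001, 'gripper_width': 0.0075}
```

View pics/four.png

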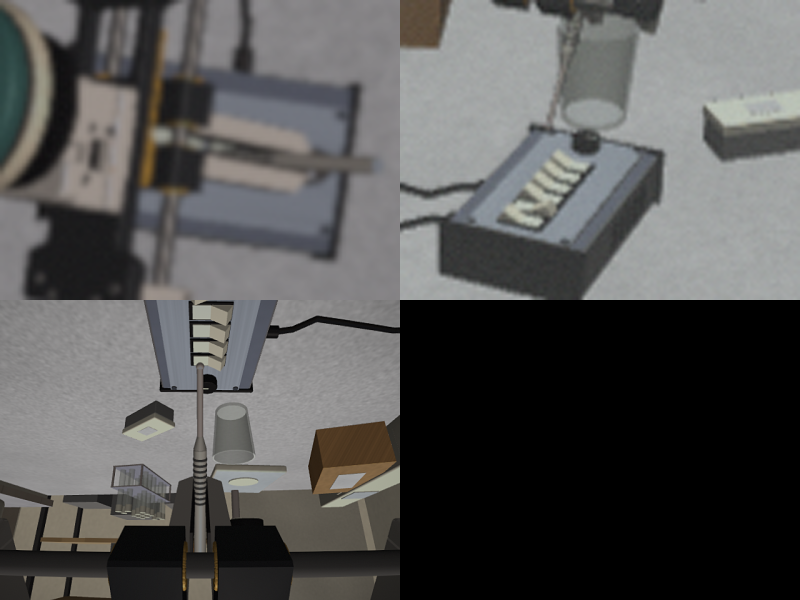

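Run:
```python
from ik import *
off=np.array([.0914,-.0009,-.019]); s=np.loadtxt('states.txt')[-1]
tip=s[7:10]+R.from_euler('xyz',s[10:]).apply(off); print(tip.round(4), ((np.array([.529,-.171,.075])-tip)*100).round(2))
for n in ('side','wrist'):
    c=pickle.load(open(n+'4.pkl','rb')); print(n,proj(c,tip))
c=pickle.load(open('side4.pkl','rb'));o,d=ray(c,[(345,178.4)]);d=d[0]/np.linalg.norm(d[0]);v=tip-o;print('side ray miss mm',((v-d*(v@d))*1000).round(1))
```

```text
[ 0.5283 -0.1683  0.1126] [ 0.07 -0.27 -3.76]
side [[343.95502429 180.29798587]]
wrist [[314.09268243  85.07032541]]
side ray miss mm [ 1.7  2.4 -3.9]
```

```bash
python3 log.py
python3 - <<'E'
from ik import *
off=np.array([.0914,-.0009,-.019]); S=np.loadtxt('states.txt')
for n,s in (('w3',S[-3-1]),('w3',S[6-1]),('wrist4',S[-1])):
    c=pickle.load(open(n+'.pkl','rb')); Rt=R.from_euler('xyz',s[10:])
    print(n,Rt.inv().apply(-c['R'].T@c['t']-s[7:10]).round(4),(R.from_matrix(c['R'])*Rt).as_rotvec().round(4), proj(c,s[7:10]+Rt.apply(off)))
s=S[-1];tip=s[7:10]+R.from_euler('xyz',s[10:]).apply(off); print(tip.round(4), ((np.array([.529,-.171,.075])-tip)*100).round(2))
E
```

```text
{'time_s': 7.525, 'joint_pos': [0.1028, 0.5024, -0.236, 1.9053, 1.0354, 1.294, -0.8389], 'position': [0.5222, -0.2421, 0.1763], 'eef_rot': [-3.1413, 0.8976, 1.4501], 'wrist_force': [0.6671, -0.219, -1.5114], 'wrist_torque': [0.758, -0.151, 0.0377], 'grasp_force': 49.9995, 'gripper_width': 0.0074}
w3 [ 0.0843 -0.001  -0.1805] [ 0.2284  0.228  -1.5596] [[319.87598886 100.50134975]]
w3 [ 0.0843 -0.001  -0.1805] [ 0.2284  0.228  -1.5596] [[319.87598886 100.50134975]]
wrist4 [ 0.0834 -0.0005 -0.1792] [ 0.2272  0.229  -1.5564] [[319.26614823  97.82649991]]
[ 0.5299 -0.1707  0.1167] [-0.09 -0.03 -4.17]
```

Call:
{"name": "carry_out", "arguments": {
  "series": [0, 0, -1.4, 0, 0, 0, -0.1, 0, -1.4, 0, 0, 0, 0, 0, -1.3, 0, 0, 0, 0, 0, 0, 0, 0, 0, 0, 0, 0, 0, 0, 0]
}}

```text
time_s: 8.15
position: [0.5213, -0.2416, 0.1345]
eef_rot: [-3.14, 0.9, 1.453]
wrist_force: [0.5, 0.9, 0.2]
gripper_width: 0.0074
grasp_force: 50.0
```

```bash
python3 log.py
python3 - <<'E'
from ik import *
a=[]
for n in ('side','wrist'):
    c=camera(n); pickle.dump(c,open(n+'5.pkl','wb')); a.append(c['frame'][:,:,::-1])
cv2.imwrite('pics/five.png',np.hstack([cv2.resize(a[1][0:180,230:410],(600,600),interpolation=2),cv2.resize(a[0][160:220,325:385][:, :20*3],(200,200),interpolation=2).repeat(1,0) if 0 else np.vstack([cv2.resize(a[0][170:220,330:380],(200,200),interpolation=2),np.zeros((400,200,3),np.uint8)])]))
off=np.array([.0914,-.0009,-.019]);s=np.loadtxt('states.txt')[-1];print(s[7:10]+R.from_euler('xyz',s[10:]).apply(off))
E
```

```text
{'time_s': 8.15, 'joint_pos': [0.0921, 0.5698, -0.2263, 1.9223, 1.0701, 1.2569, -0.9157], 'position': [0.5213, -0.2416, 0.1345], 'eef_rot': [-3.14, 0.9005, 1.4526], 'wrist_force': [0.4638, 0.8526, 0.1706], 'wrist_torque': [0.7945, -0.2226, 0.0239], 'grasp_force': 49.9996, 'gripper_width': 0.0074}
[ 0.52886771 -0.17027797  0.07469319]
```

View pics/five.png

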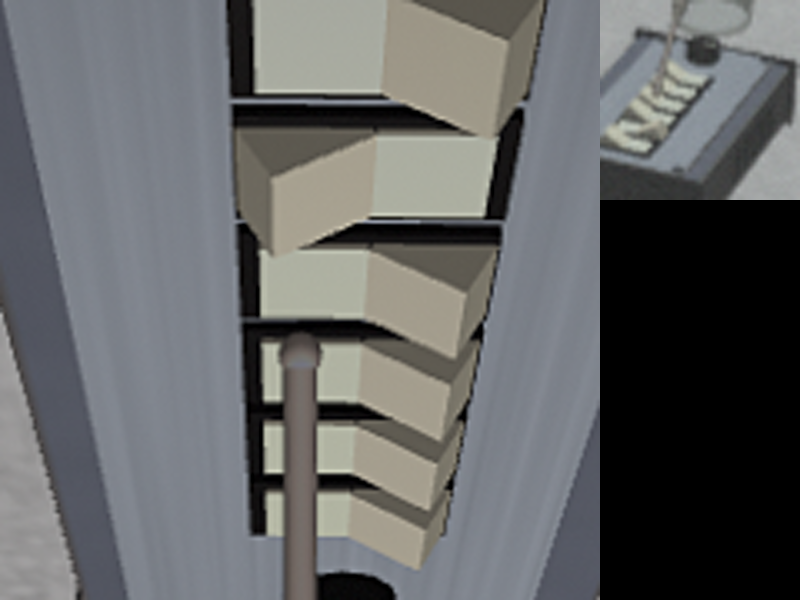

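This view confirms it: the second rocker from the top has its front (left) half up. Its bezel spans crop corners of about (232,100)/(525,104) to (237,222)/(502,226), and the ball tip is at (300,335).

Run:
```python
from ik import *
c=pickle.load(open('wrist5.pkl','rb'));f=lambda x,y:((x+.5)*.3+229.5,(y+.5)*.3-.5)
P=onz(c,[f(232,100),f(525,104),f(237,222),f(502,226),f(242,320),f(483,322)],.0485);print(P.round(4))
L=onz(c,[f(375,131),f(369,215)],.053);print('pivot ridge',L.round(4))
off=np.array([.0914,-.0009,-.019]);s=read_state();Rt=R.from_euler('xyz',s['eef_rot'])
tip=s['position']+Rt.apply(off);print('tip fk',tip.round(4),proj(c,tip),f(300,335))
m=P[:4].mean(0);ax=P[1]+P[3]-P[0]-P[2];ax/=np.linalg.norm(ax)
print('centre',m.round(4),'xaxis yaw',np.arctan2(ax[1],ax[0]),'press pt -10mm',(m-ax*.010).round(4))
```

```text
[[ 0.5224 -0.1628  0.0485]
 [ 0.5563 -0.1673  0.0485]
 [ 0.52   -0.1813  0.0485]
 [ 0.5539 -0.1859  0.0485]
 [ 0.5177 -0.1992  0.0485]
 [ 0.5515 -0.2036  0.0485]]
pivot ridge [[ 0.5388 -0.1652  0.053 ]
 [ 0.5372 -0.1777  0.053 ]]
tip fk [ 0.529  -0.1703  0.0749] [[318.24692347  95.18763837]] (319.65, 100.14999999999999)
centre [ 0.5381 -0.1743  0.0485] xaxis yaw -0.13451387416285487 press pt -10mm [ 0.5282 -0.173   0.0485]
```

Call:
{"name": "carry_out", "arguments": {
  "series": [-0.05, -0.15, -0.5, 0, 0, 0, 0, 0, -0.5, 0, 0, 0, 0, 0, -0.5, 0, 0, 0, 0, 0, -0.3, 0, 0, 0, 0, 0, -0.3, 0, 0, 0, 0, 0, 0, 0, 0, 0]
}}

```text
time_s: 9.0
position: [0.5207, -0.243, 0.1133]
eef_rot: [-3.14, 0.9, 1.453]
wrist_force: [-0.2, 0.3, 0.0]
gripper_width: 0.0079
grasp_force: 50.0
```

Call:
{"name": "carry_out", "arguments": {
  "series": [0, 0, -0.1, 0, 0, 0, 0, 0, -0.1, 0, 0, 0, 0, 0, -0.1, 0, 0, 0, 0, 0, 0, 0, 0, 0]
}}

```text
time_s: 9.5
position: [0.5206, -0.2431, 0.1104]
eef_rot: [-3.14, 0.901, 1.453]
wrist_force: [-1.5, -0.4, 2.4]
gripper_width: 0.0076
grasp_force: 50.0
```

```bash
python3 log.py
python3 - <<'E'
from ik import *
c=camera('wrist'); pickle.dump(c,open('wrist6.pkl','wb'))
cv2.imwrite('pics/six.png',cv2.resize(c['frame'][0:180,230:410,::-1],(600,600),interpolation=2))
off=np.array([.0914,-.0009,-.019]);s=np.loadtxt('states.txt')[-1];print(s[7:10]+R.from_euler('xyz',s[10:]).apply(off))
E
```

```text
{'time_s': 9.5, 'joint_pos': [0.0887, 0.61, -0.2187, 1.9286, 1.0916, 1.2337, -0.9575], 'position': [0.5206, -0.2431, 0.1104], 'eef_rot': [-3.1398, 0.9007, 1.4526], 'wrist_force': [-1.4813, -0.4384, 2.4113], 'wrist_torque': [0.292, -0.0656, -0.044], 'grasp_force': 50.0043, 'gripper_width': 0.0076}
[ 0.52819716 -0.17188229  0.05057822]
```

View pics/six.png

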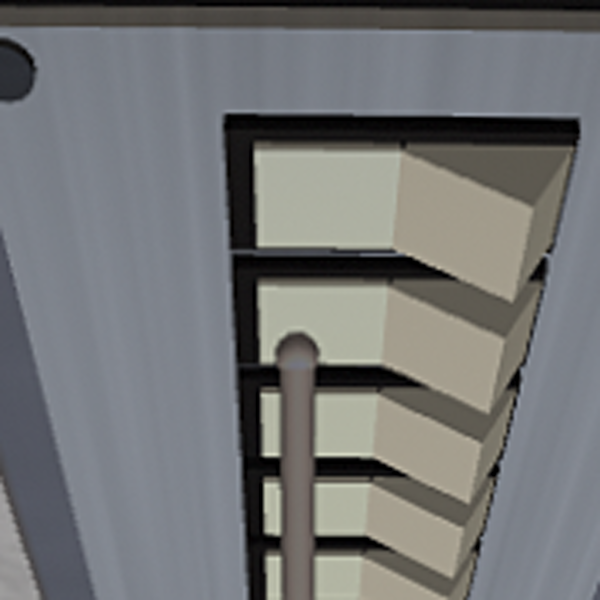

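The odd rocker (row two in the crop, about (320,320)) has gone over, with the ball on its front half. I'll press on to be sure it reaches its stop.

Call:
{"name": "carry_out", "arguments": {
  "series": [0, 0, -0.1, 0, 0, 0, 0, 0, -0.05, 0, 0, 0, 0, 0, 0, 0, 0, 0]
}}

```text
time_s: 9.93
position: [0.5206, -0.2437, 0.1094]
eef_rot: [-3.141, 0.902, 1.451]
wrist_force: [0.2, -3.7, 6.6]
gripper_width: 0.0073
grasp_force: 50.0
```

```bash
python3 log.py
```

```text
{'time_s': 9.925, 'joint_pos': [0.0885, 0.6123, -0.2178, 1.9285, 1.0934, 1.2332, -0.9602], 'position': [0.5206, -0.2437, 0.1094], 'eef_rot': [-3.1405, 0.9018, 1.4514], 'wrist_force': [0.2095, -3.7077, 6.5983], 'wrist_torque': [-0.8521, 0.1151, -0.0767], 'grasp_force': 50.0074, 'gripper_width': 0.0073}
```

Call:
{"name": "carry_out", "arguments": {
  "series": [0, 0, 0.3, 0, 0, 0, 0, 0, 1, 0, 0, 0, 0, 0, 1.2, 0, 0, 0, 0, 0, 0, 0, 0, 0, 0, 0, 0, 0, 0, 0]
}}

```text
time_s: 10.55
position: [0.5207, -0.2431, 0.134]
eef_rot: [-3.14, 0.9, 1.452]
wrist_force: [0.3, -0.1, -0.3]
gripper_width: 0.0077
grasp_force: 50.0
```

```bash
python3 log.py
python3 - <<'E'
from ik import *
c=camera('wrist'); pickle.dump(c,open('wrist7.pkl','wb'))
cv2.imwrite('pics/seven.png',cv2.resize(c['frame'][0:240,200:440,::-1],(600,600),interpolation=2))
off=np.array([.0914,-.0009,-.019]);s=np.loadtxt('states.txt')[-1];print(proj(c,s[7:10]+R.from_euler('xyz',s[10:]).apply(off)))
E
```

```text
{'time_s': 10.55, 'joint_pos': [0.094, 0.5697, -0.2252, 1.9242, 1.0721, 1.2541, -0.9163], 'position': [0.5207, -0.2431, 0.134], 'eef_rot': [-3.1403, 0.9004, 1.4523], 'wrist_force': [0.3131, -0.0847, -0.3391], 'wrist_torque': [0.7402, -0.1187, 0.0385], 'grasp_force': 50.0041, 'gripper_width': 0.0077}
[[318.24010239  95.01919655]]
```

View pics/seven.png

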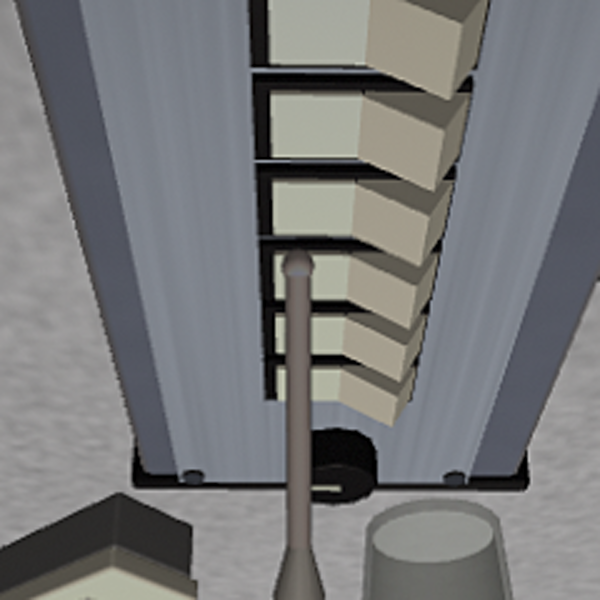

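All six rockers now lie alike, the knob is untouched and the tip is unchanged in the grip (row 100). Returning the probe.

Call:
{"name": "carry_out", "arguments": {
  "series": [0, 0, 2, 0.149, -0.018, 0, 0, 0, 2, 0.149, -0.018, 0, -0.1, 0.4, 1.5, 0.149, -0.018, 0, -0.2, 0.6, 1.3, 0.149, -0.018, 0, -0.2, 0.7, 1, 0.149, -0.018, 0, -0.3, 0.7, 0.4, 0.149, -0.018, 0, 0, 0, 0, 0, 0, 0]
}}

```text
time_s: 11.48
position: [0.5118, -0.2217, 0.2158]
eef_rot: [-3.141, -0.0, 1.447]
wrist_force: [0.2, 0.3, -0.6]
gripper_width: 0.0074
grasp_force: 50.0
```

Call:
{"name": "carry_out", "arguments": {
  "series": [-0.2, 3, 0, 0, 0, 0.137, -0.2, 3.5, 0, 0, 0, 0.137, -0.2, 3.5, 0, 0, 0, 0.137, -0.2, 3.5, 0, 0, 0, 0.137, -0.2, 3.5, 0, 0, 0, 0.137, -0.2, 3.5, 0, 0, 0, 0.137, -0.2, 3.5, 0, 0, 0, 0.137, -0.2, 3.5, 0, 0, 0, 0.137, -0.2, 3.5, 0, 0, 0, 0.137, -0.2, 3.5, 0, 0, 0, 0.137, -0.2, 3.5, 0, 0, 0, 0.137, -0.2, 3, 0, 0, 0, 0.137]
}}

```text
time_s: 12.98
position: [0.4879, 0.193, 0.2154]
eef_rot: [-3.139, 0.001, 3.103]
wrist_force: [0.9, -0.3, -0.4]
gripper_width: 0.0076
grasp_force: 50.0
```

Call:
{"name": "carry_out", "arguments": {
  "series": [0, 0, 0, 0, 0, 0, 0, 0, 0, 0, 0, 0]
}}

```text
time_s: 13.22
position: [0.4884, 0.1908, 0.2155]
eef_rot: [-3.14, 0.0, 3.095]
wrist_force: [-0.1, 0.2, 0.1]
gripper_width: 0.0075
grasp_force: 50.0
```

```bash
python3 log.py
python3 - <<'E'
from ik import *
s=read_state()
g=np.array([.4893,.1989,.0186]);print(((g-s['position'])*100).round(2),(R.from_euler('xyz',[3.1416,0,3.0961])*R.from_euler('xyz',s['eef_rot']).inv()).as_rotvec().round(4))
c=camera('wrist');pickle.dump(c,open('w8.pkl','wb'))
c3=pickle.load(open('w3.pkl','rb'))
# tip location same in image? brightness profile of ball: compare patch by template match
t=c3['frame'][90:165,305:336];r=cv2.matchTemplate(c['frame'][70:190,285:356],t,cv2.TM_CCOEFF_NORMED);_,v,_,l=cv2.minMaxLoc(r);print(v,l[0]-20,l[1]-20)
E
```

```text
{'time_s': 13.225, 'joint_pos': [0.3005, 0.3402, -0.887, 1.8292, 0.2944, 1.1109, 0.833], 'position': [0.4884, 0.1908, 0.2155], 'eef_rot': [-3.14, 0.0003, 3.0952], 'wrist_force': [-0.0816, 0.2354, 0.0862], 'wrist_torque': [0.0796, -0.1702, -0.0195], 'grasp_force': 50.0034, 'gripper_width': 0.0075}
[  0.09   0.81 -19.69] [0.0016 0.0002 0.0009]
0.8956649303436279 -1 0
```

Call:
{"name": "carry_out", "arguments": {
  "series": [0.1, 0.4, -2, 0, 0, 0, 0, 0.4, -4, 0, 0, 0, 0, 0, -4, 0, 0, 0, 0, 0, -4, 0, 0, 0, 0, 0, -2, 0, 0, 0, 0, 0, -1, 0, 0, 0, 0, 0, 0, 0, 0, 0, 0, 0, 0, 0, 0, 0]
}}

```text
time_s: 14.28
position: [0.4903, 0.1991, 0.0469]
eef_rot: [3.141, 0.002, 3.096]
wrist_force: [0.3, -0.9, 0.7]
gripper_width: 0.0076
grasp_force: 50.0
```

```bash
python3 log.py
```

```text
{'time_s': 14.275, 'joint_pos': [0.1435, 0.5767, -0.7396, 1.9559, 0.5326, 0.8106, 0.6302], 'position': [0.4903, 0.1991, 0.0469], 'eef_rot': [3.1412, 0.0015, 3.0955], 'wrist_force': [0.2876, -0.8827, 0.74], 'wrist_torque': [0.072, -0.1191, -0.0188], 'grasp_force': 50.0036, 'gripper_width': 0.0076}
```

Call:
{"name": "carry_out", "arguments": {
  "series": [-0.05, 0, -0.9, 0, 0, 0, 0, 0, -0.8, 0, 0, 0, 0, 0, -0.6, 0, 0, 0, 0, 0, -0.3, 0, 0, 0, 0, 0, -0.2, 0, 0, 0, 0, 0, 0, 0, 0, 0, 0, 0, 0, 0, 0, 0]
}}

```text
time_s: 15.15
position: [0.4892, 0.1991, 0.0183]
eef_rot: [-3.141, 0.0, 3.096]
wrist_force: [-3.0, -1.2, 7.7]
gripper_width: 0.0074
grasp_force: 50.0
```

```bash
python3 log.py
```

```text
{'time_s': 15.15, 'joint_pos': [0.1143, 0.6194, -0.7042, 1.9684, 0.5759, 0.7623, 0.5954], 'position': [0.4892, 0.1991, 0.0183], 'eef_rot': [-3.1415, 0.0002, 3.096], 'wrist_force': [-2.9633, -1.1991, 7.7105], 'wrist_torque': [-0.0917, 0.5493, -0.018], 'grasp_force': 50.0022, 'gripper_width': 0.0074}
```

Seated (7.7 N upward). I'll ease the grip, then open.

Call:
{"name": "carry_out", "arguments": {
  "series": [0, 0, 0.05, 0, 0, 0, 0, 0, 0, 0, 0, 0],
  "squeeze": 5
}}

```text
time_s: 15.4
position: [0.4892, 0.1989, 0.0185]
eef_rot: [3.142, 0.0, 3.096]
wrist_force: [-0.3, -0.4, -1.6]
gripper_width: 0.0088
grasp_force: 5.0
```

Call:
{"name": "carry_out", "arguments": {
  "series": [0, 0, 0, 0, 0, 0, 0, 0, 0, 0, 0, 0, 0, 0, 0, 0, 0, 0, 0, 0, 0, 0, 0, 0],
  "grip": 3.0
}}

```text
time_s: 15.9
position: [0.4892, 0.1989, 0.0184]
eef_rot: [-3.142, 0.0, 3.096]
wrist_force: [-0.4, -0.2, -1.3]
gripper_width: 0.0304
grasp_force: 0.0
```

Call:
{"name": "carry_out", "arguments": {
  "series": [0, 0, 1, 0, 0, 0, 0, 0, 2, 0, 0, 0, 0, 0, 4, 0, 0, 0, 0, 0, 4, 0, 0, 0, 0, 0, 4, 0, 0, 0, 0, 0, 4, 0, 0, 0, 0, 0, 0, 0, 0, 0, 0, 0, 0, 0, 0, 0]
}}

```text
time_s: 16.9
position: [0.4889, 0.1987, 0.2087]
eef_rot: [-3.141, 0.0, 3.096]
wrist_force: [-0.9, -0.2, -0.5]
gripper_width: 0.0299
grasp_force: 0.0
```

```bash
python3 log.py
python3 - <<'E'
from ik import *
c=camera('wrist'); pickle.dump(c,open('w9.pkl','wb'));c1=pickle.load(open('w1.pkl','rb'))
# match old patches (tip, handle end, spatula) in new picture
for n,(x0,y0,x1,y1),z in (('tip',(308,98,334,160),.0364),('rear',(306,262,332,284),.0364),('grip',(308,160,332,220),.0364),('spat',(385,95,415,165),.0364)):
    r=cv2.matchTemplate(c['frame'],c1['frame'][y0:y1,x0:x1],cv2.TM_CCOEFF_NORMED);_,v,_,l=cv2.minMaxLoc(r)
    h=np.array([(x1-x0)/2,(y1-y0)/2]);print(n,round(v,2),l,onz(c1,[np.array([x0,y0])+h],z).round(4),onz(c,[np.array(l)+h],z).round(4))
E
```

```text
{'time_s': 16.9, 'joint_pos': [0.2856, 0.3576, -0.8909, 1.8293, 0.3108, 1.1015, 0.8076], 'position': [0.4889, 0.1987, 0.2087], 'eef_rot': [-3.1412, 0.0004, 3.0957], 'wrist_force': [-0.8642, -0.2193, -0.4961], 'wrist_torque': [0.0814, -0.1037, -0.0059], 'grasp_force': 0.0, 'gripper_width': 0.0299}
tip 0.95 (308, 102) [[0.4168 0.2022 0.0364]] [[0.4156 0.2021 0.0364]]
rear 0.95 (308, 271) [[0.5514 0.1961 0.0364]] [[0.5513 0.1959 0.0364]]
grip 0.87 (309, 167) [[0.4705 0.1996 0.0364]] [[0.4704 0.1996 0.0364]]
spat 0.89 (388, 99) [[0.4197 0.2715 0.0364]] [[0.4195 0.2717 0.0364]]
```

The probe lies where it started and the spatula is unmoved. Handing in.

```bash
python3 -c "from station import sign_off; print(sign_off())"
```

```text
the job is handed in; nothing more can be done
None
```

The odd rocker, second from the left at y = +44 mm, is pressed fully home and lies like the other five; the probe is back in its original notches, nothing else was touched, and I handed the job in at about 17 s.

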